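# Fetch the correction roller from behind the stamps

### The arm

A 6-joint arm with a two-finger parallel gripper is mounted at the origin on the work surface; the furniture and walls round the work are solid. World frame = base frame: x ahead of the robot, y to its left, z up, the work surface at z = 0. Lengths are in m, angles in degrees, forces in N, time in s.
With the tool pointing down it reaches from about 0.375 to 0.9 m from the base axis. Payload 3.1 kg.
Tool frame: the origin (TCP) lies on the centre line of the jaws, within the pads' length; the fingertips stand 17 mm ahead of it and the grasp point (between the pads) lies 2 mm behind it; z points along the fingers, y is the line along which they close (so a half turn about z gives the same grasp; the last joint's range is limited). The gripper opens to 87 mm and grips with 3 to 60 N. Pads are 19 mm wide; open, the fingers measure 117 mm over their backs; the gripper's body (75 mm by 190 mm) begins 51 mm behind the grasp point.
Start: joints at [56.408, 30.224, 82.088, -0, 67.689, -10.227], TCP at [0.248, 0.574, 0.24] pointing down, gripper open.
Joint ranges: [-176.69, 176.69], [-43.24, 126.21], [12.49, 139.97], [-82, 262], [0, 151.66], [-163.58, 163.58]. Speed limits (degrees/s): [159.86, 159.86, 180, 180, 180, 180].

### API

Orientations are given as a 3x3 rotation matrix whose columns are the frame's x, y, z axes.
In Python, from rig import bot, imaging, finder gives the robot as it stands. The module is installed in compiled form; this text tells all that it offers.
- The arm moves only by the tool play_rows, never from a script. Its argument "motion" is a list that holds one entry, the list of rows, each a list of 6 numbers: the shift along the tool's x, y, z in parts of the range, where 1.0 means 1000 mm, then the turn, a rotation vector about the tool's x, y, z in parts of the range, where 1.0 means 360 degrees. In form: [[[dx, dy, dz, wx, wy, wz], ...]]. A call has 1 to 8 rows; each row is the pose to reach, as a shift and turn from the pose commanded when the call began, along the tool's axes at that moment; what a row does not reach only later rows make up. A row lasts 1/12 s, in which the tool goes at most 41.7 mm and 7.16 degrees, less where a joint would pass 70% of its speed; a pose out of reach is approached as far as the arm can. A shift or turn number past 1, either way, is cut back to 1. A call with a gripper value outside its range is refused whole. "fingers" is the finger opening in m, from 0 to 0.087, set as the call begins (left out, the last holds). The fingers move at their own pace and stop on an object; the grip force is fixed at half the most. Time passes only in rows, so rows that repeat a pose let the fingers close. It gives the time, the measured TCP pose, the force, the opening and the grip force at its end, in the units of the state.
- bot.read_state(): the state, without advancing time (a new reading comes with each control period).
- imaging.capture(name): name is "scene" or "top"; returns a dict with "frame" (384x512x3 uint8, red, green, blue), "camera_matrix" (3x3 intrinsics, pixels), "R" (3x3) and "t" (3): a world point X has camera coordinates R X + t. Camera axes: x right, y down, z forward; pixel columns grow to the right and rows downward; lengths in m; the calibration is good to about 2 mm. A picture is of the moment at which its call begins. There is no depth.
- bot.hand_in(): hands the job in; it is judged then, once.
Trained networks look in the newest picture that a camera, given by its name, has taken for a name from the list of things; names that differ only in an ending like _2 or _b are one class to them, and where a whole thing is asked for, a point or a joint stands for the part that bears it (a point fixed in the world has none). Each returns a list of dicts, best first, with "confidence" (0 to 1); they miss things now and then, are a little off and sometimes report something else, mostly with a low value. They report only what shows in the picture. A call takes as long as a camera call. They do not tell look-alikes from the thing itself.
- finder.recognise(camera, name): "at" ([x, y, z] in m, in world coordinates, good to about 4 mm: the middle of the surface that is visible of it).
- finder.outline_of(camera, name): "pixels" (384x512 bool, what is visible of it).
The state is a dict: "time_s": time; "joint_positions": joint angles; "qvel": joint speeds; "tau": joint torques, N m; "position": TCP position; "tcp_rot": TCP orientation; "force": force on the tool from outside, world axes, zero at the start; "moment": the same for the moment, N m; "opening": opening from 0.0 (shut) to 1.0 (fully open); "grasp_force": force on a finger pad.
Only numpy, scipy, OpenCV 4.12 (cv2) and the standard library are available. Lean on these libraries where they do the work, as an engineer would, in place of code of your own. Each camera call takes 0.05 s, during which the arm holds its last target. There are 200 camera calls.

### The job

The correction roller lies at the back of the grey desk tidy, behind the two rubber stamps and the glue stick. Clear those three out of the way and stand them upright on the cork mat, then lay the roller flat in the middle of the note pad, lengthwise along the pad, and only after that put the stamps and the glue stick back, each upright exactly where it stood in its bay of the tidy, turned as it was. Knock nothing over, and leave the mug and the block of sticky notes where they are.

Things in the scene. Friction and masses are not known exactly. Their poses are not given: they have to be found in the camera images.
- rubber_stamp_1: wider rubber stamp, ~60 g: wooden foot 25 (its x) x 58 (its y) x 18 mm high, turned black handle at most 24 mm thick centred on it, top at 70 mm. Origin: centre of the underside; z up. Starts upright in one of the tidy's three bays, foot lengthwise along the tidy's y (within 0.06 rad). Grip the handle from above, fingers closing along its x, 50 mm above the origin
- rubber_stamp_2: the narrower rubber stamp, about 60 g: wooden foot 25 (its x) x 46 (its y) x 18 mm high with a turned dark red handle, at most 24 mm thick, centred on it, top at 70 mm. Origin: centre of the underside; z up. Starts in another bay like the wider stamp and is gripped like it
- glue_stick: glue stick standing upright, a rigid cylinder 26 mm in diameter, 86 mm high, blue cap on (the cap stays on), about 35 g. Origin: centre of the underside; z up. Starts in the remaining bay; grip about 55 mm above the origin
- correction_roller: blue correction-tape roller lying flat, 39 mm wide (its x) x 98 long (its y) x 16 high, ~30 g. Origin: centre of the underside; z up. Starts on the tidy's base plate behind the bays, lengthwise along the tidy's y. Grip from above across the 39 mm width, near its middle. Only about 10 mm lie between it and the things in front, so no finger fits until they are gone; 25 mm behind it are free
- tidy: grey desk tidy, fixed: base plate 10 mm thick, x -45 to +70 mm, 212 mm wide (y). Front row of 3 bays, flush dark rubber facings, no walls between, centres x -21, y -66, 0, 66, z 10 mm; which holds which thing varies. Roller starts at x 21, y 0, z 10. Rims 4 mm thick, tops at z 20 (back), 16 (sides), 14 mm (front). Origin: on the desk, under the plate; x points away from the robot
- cork_mat: cork mat, fixed, 100 mm (x) x 210 mm (y), 4 mm thick: the side area. Room for the three things in a row, 70 mm apart along its y. Origin: centre of its underside, on the desk
- note_pad: pad of pale note paper, fixed, 180 mm long (its x) x 105 mm (its y), top 12 mm above the desk. Origin: centre of its underside
- white_mug: white mug on the desk (not the one on the window ledge), 81 mm across, 94 mm high, with a handle; bystander, loose, to be left alone (not shifted over 25 mm). Origin: centre of its underside
- sticky_cube: block of sticky notes on the desk (not the one on the ledge), 75 x 76 x 32 mm; bystander, loose, to be left alone (not shifted over 25 mm). Origin: centre of its underside
Mind the look-alikes: they are no part of the job. What is shaped like the glue_stick but orange or yellow is not meant.

How it is judged (in metres and radians):
On the way, in this order (a step that is already met when the one before it is completed fails the run):
1. both stamps and the glue stick stand released and upright on the cork mat, the roller still lying in its place (within 20 mm) (x of rubber_stamp_1 in the frame of cork_mat between -0.05 and 0.05 m and y of rubber_stamp_1 in the frame of cork_mat between -0.105 and 0.105 m and z of rubber_stamp_1 in the frame of cork_mat between 0.002 and 0.009 m and angle between each of rubber_stamp_1, rubber_stamp_2, glue_stick's own z axis and vertical below 0.12 rad and linear speed of each of rubber_stamp_1, rubber_stamp_2, glue_stick below 0.03 m/s and contact force between the fingers and rubber_stamp_1 below 0.1 N and x of rubber_stamp_2 in the frame of cork_mat between -0.05 and 0.05 m and y of rubber_stamp_2 in the frame of cork_mat between -0.105 and 0.105 m and z of rubber_stamp_2 in the frame of cork_mat between 0.002 and 0.009 m and contact force between the fingers and rubber_stamp_2 below 0.1 N and x of glue_stick in the frame of cork_mat between -0.05 and 0.05 m and y of glue_stick in the frame of cork_mat between -0.105 and 0.105 m and z of glue_stick in the frame of cork_mat between 0.002 and 0.009 m and contact force between the fingers and glue_stick below 0.1 N and distance of correction_roller from where it was at the start of the episode below 0.02 m), for 0.2 s.
2. the roller lies released on the note pad as in the end condition, while the stamps and the glue stick still stand on the mat (x of rubber_stamp_1 in the frame of cork_mat between -0.05 and 0.05 m and y of rubber_stamp_1 in the frame of cork_mat between -0.105 and 0.105 m and z of rubber_stamp_1 in the frame of cork_mat between 0.002 and 0.009 m and angle between each of rubber_stamp_1, rubber_stamp_2, glue_stick's own z axis and vertical below 0.12 rad and linear speed of each of rubber_stamp_1, rubber_stamp_2, glue_stick below 0.03 m/s and contact force between the fingers and rubber_stamp_1 below 0.1 N and x of rubber_stamp_2 in the frame of cork_mat between -0.05 and 0.05 m and y of rubber_stamp_2 in the frame of cork_mat between -0.105 and 0.105 m and z of rubber_stamp_2 in the frame of cork_mat between 0.002 and 0.009 m and contact force between the fingers and rubber_stamp_2 below 0.1 N and x of glue_stick in the frame of cork_mat between -0.05 and 0.05 m and y of glue_stick in the frame of cork_mat between -0.105 and 0.105 m and z of glue_stick in the frame of cork_mat between 0.002 and 0.009 m and contact force between the fingers and glue_stick below 0.1 N and horizontal distance between correction_roller and note_pad below 0.02 m and angle between the y axis of correction_roller and the x axis of note_pad, either way round below 0.3 rad and angle between correction_roller's own z axis and vertical below 0.1 rad and z of correction_roller in the frame of note_pad between 0.008 and 0.016 m and linear speed of correction_roller below 0.02 m/s and contact force between the fingers and correction_roller below 0.1 N), for 0.2 s.
At the end, for the whole second after the job is handed in: roller flat on the note pad, within 20 mm of its middle, lengthwise within 0.3 rad; stamps and glue stick upright in the bays they came from, each within 15 mm of its start, stamps' feet along the tidy's y within 0.3 rad; all released and at rest (horizontal distance between correction_roller and note_pad below 0.02 m and angle between the y axis of correction_roller and the x axis of note_pad, either way round below 0.3 rad and angle between each of correction_roller, rubber_stamp_1, rubber_stamp_2, glue_stick's own z axis and vertical below 0.1 rad and z of correction_roller in the frame of note_pad between 0.008 and 0.016 m and linear speed of each of correction_roller, rubber_stamp_1, rubber_stamp_2, glue_stick below 0.02 m/s and contact force between the fingers and correction_roller below 0.1 N and distance of each of rubber_stamp_1, rubber_stamp_2, glue_stick from where it was at the start of the episode below 0.015 m and contact force between the fingers and rubber_stamp_1 below 0.1 N and angle between the y axis of each of rubber_stamp_1, rubber_stamp_2 and the y axis of tidy, either way round below 0.3 rad and contact force between the fingers and rubber_stamp_2 below 0.1 N and contact force between the fingers and glue_stick below 0.1 N); the robot touches nothing.
It fails at once if the wide stamp is knocked over (angle between rubber_stamp_1's own z axis and vertical above 0.6 rad).
It fails at once if the narrow stamp is knocked over (angle between rubber_stamp_2's own z axis and vertical above 0.6 rad).
It fails at once if the glue stick is knocked over (angle between glue_stick's own z axis and vertical above 0.6 rad).
It fails at once if the mug is shifted by more than 25 mm (distance of white_mug from where it was at the start of the episode above 0.025 m).
It fails at once if the block of sticky notes is shifted by more than 25 mm (distance of sticky_cube from where it was at the start of the episode above 0.025 m).
It also fails if it takes over 134 s, if anything falls off the work surface, if the arm or the gripper's body presses on something with over 40 N, if the wrist force passes 120 N, or if a joint passes its speed limit or range.

## Working session

There is one attempt and no reset: what is moved stays moved. The work goes in short steps, Python scripts to look and compute and a tool call to move; the robot and the scene stay as the last step left them, time stands still between calls to the robot, and variables do not carry over. Pictures are saved under pics/ and viewed, at most 14 in all, crops included, and the job is handed in when it is done.

Besides the shell and the picture viewer there is one more tool, called after "Call:" as a command line: name --argument value ..., lists and objects as JSON in quotes. play_rows: Moves the arm, as the interface text tells. Its arguments: {"type":"object","properties":{"motion":{"type":"array"},"fingers":{"type":"number"}},"required":["motion"]}

```bash
mkdir -p pics
cat > h.py <<'E'
import numpy as np, cv2
from rig import bot, imaging, finder
def snap(c,f=None):
    d=imaging.capture(c)
    if f: cv2.imwrite('pics/'+f,cv2.cvtColor(d['frame'],cv2.COLOR_RGB2BGR))
    return d
def px2w(d,uv,z):
    K,R,t=d['camera_matrix'],np.array(d['R']),np.array(d['t'])
    r=R.T@np.linalg.solve(K,[uv[0],uv[1],1.]); c=-R.T@t
    return c+r*(z-c[2])/r[2]
def w2px(d,X):
    p=np.array(d['camera_matrix'])@(np.array(d['R'])@np.array(X)+d['t']); return p[:2]/p[2]
E
python3 - <<'E'
from h import *
np.set_printoptions(precision=4,suppress=True)
D={c:snap(c,c+'0.png') for c in('scene','top')}
s=bot.read_state();print(s['position'],s['tcp_rot'],s['opening'],s['time_s'])
for n in['rubber_stamp_1','glue_stick','correction_roller','tidy','cork_mat','note_pad','white_mug','sticky_cube']:
  for c in D:
    print(n,c,[(np.round(r['at'],3).tolist(),round(r['confidence'],2),w2px(D[c],r['at']).round().astype(int).tolist()) for r in finder.recognise(c,n)])
E
```

```text
[0.2475 0.5732 0.2387] [[-0.918   0.3966 -0.0011]
 [ 0.3966  0.918  -0.0017]
 [ 0.0003 -0.002  -1.    ]] 0.9991549139291808 0.1
rubber_stamp_1 scene [([0.409, -0.295, 0.029], 0.73, [283, 240]), ([0.41, -0.227, 0.028], 0.71, [270, 229])]
rubber_stamp_1 top [([0.41, -0.277, 0.03], 0.65, [340, 213]), ([0.417, -0.212, 0.029], 0.43, [319, 211])]
glue_stick scene [([0.29, -0.442, 0.049], 0.82, [277, 276]), ([0.324, -0.375, 0.076], 0.71, [274, 248]), ([0.405, -0.358, 0.056], 0.51, [297, 243])]
glue_stick top [([0.409, -0.347, 0.092], 0.58, [369, 212]), ([0.291, -0.426, 0.079], 0.42, [397, 252]), ([0.417, -0.212, 0.028], 0.22, [319, 211])]
correction_roller scene [([0.452, -0.283, 0.024], 0.44, [294, 235])]
correction_roller top [([0.452, -0.28, 0.032], 0.59, [341, 199])]
tidy scene [([0.444, -0.331, 0.008], 0.65, [301, 249])]
tidy top [([0.459, -0.293, 0.013], 0.74, [343, 197]), ([0.414, -0.278, 0.027], 0.47, [340, 212])]
cork_mat scene [([0.44, -0.019, 0.001], 0.95, [242, 206])]
cork_mat top [([0.448, -0.007, 0.005], 0.97, [251, 203])]
note_pad scene [([0.458, 0.31, 0.013], 0.76, [202, 166]), ([0.406, -0.227, 0.026], 0.25, [269, 230])]
note_pad top [([0.46, 0.325, 0.008], 0.96, [145, 202])]
white_mug scene []
white_mug top [([0.633, -0.311, 0.043], 0.91, [349, 140])]
sticky_cube scene [([0.63, 0.265, 0.028], 0.81, [248, 158])]
sticky_cube top [([0.638, 0.285, 0.032], 0.78, [156, 144]), ([0.412, -0.279, 0.025], 0.74, [340, 212])]
```

View pics/top0.png

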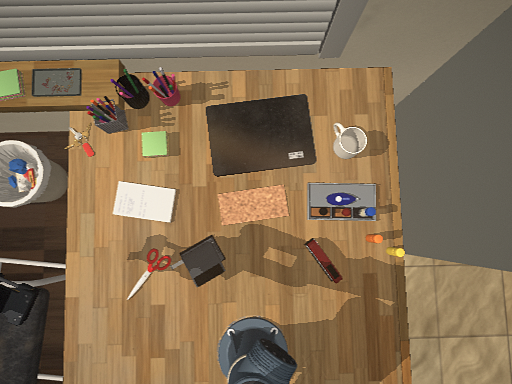

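View pics/scene0.png

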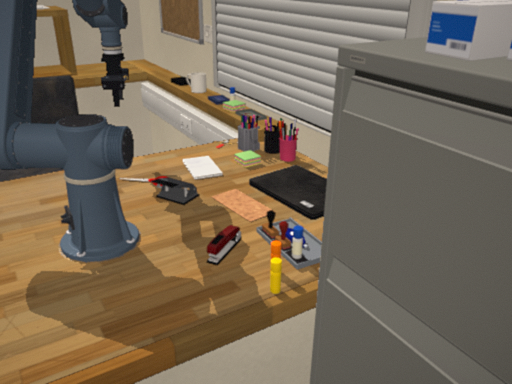

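Run:
```python
from h import *
a=cv2.imread('pics/top0.png')[150:280,290:450]; b=cv2.imread('pics/scene0.png')[180:310,230:390]
cv2.imwrite('pics/crop0.png',np.hstack([cv2.resize(x,None,fx=2.5,fy=2.5,interpolation=2) for x in(a,b)]))
for c in('scene','top'):
  d=snap(c)
  print(c,d['camera_matrix'].tolist(),np.round(-np.array(d['R']).T@d['t'],3))
  for n in['tidy','cork_mat','note_pad','correction_roller','rubber_stamp_1','glue_stick']:
    for r in finder.outline_of(c,n):
      m=r['pixels'].astype(np.uint8); q=cv2.minAreaRect(cv2.findNonZero(m)); 
      z={'cork_mat':.004,'note_pad':.012,'correction_roller':.026}.get(n,.012)
      print(n,round(r['confidence'],2),m.sum(),np.round([px2w(d,p,z)[:2] for p in cv2.boxPoints(q)],3).tolist() if c=='top' else q)
```

```text
scene [[463.76796897354615, 0.0, 252.43882034415952], [0.0, 463.76796897354615, 196.49276836181258], [0.0, 0.0, 1.0]] [-0.21  -1.156  0.678]
tidy 0.95 988 ((291.6875915527344, 239.50225830078125), (66.450927734375, 36.695655822753906), 42.954593658447266)
cork_mat 0.69 888 ((240.2692413330078, 203.6538543701172), (54.94738006591797, 20.71379852294922), 29.74488067626953)
note_pad 0.76 586 ((202.49612426757812, 167.43775939941406), (20.647212982177734, 38.237892150878906), 86.42366790771484)
note_pad 0.54 320 ((297.3121337890625, 241.56906127929688), (10.038737297058105, 33.16462326049805), 3.012787342071533)
correction_roller 0.66 54 ((294.5035705566406, 238.8966827392578), (23.34503173828125, 8.382766723632812), 46.97493362426758)
rubber_stamp_1 0.58 278 ((269.32623291015625, 224.011474609375), (27.427459716796875, 16.09001350402832), 76.75948333740234)
rubber_stamp_1 0.54 231 ((281.6770324707031, 234.787841796875), (27.44941520690918, 14.192595481872559), 81.02737426757812)
glue_stick 0.84 320 ((297.1400146484375, 241.47998046875), (9.873662948608398, 33.1156005859375), 3.179830074
[... 407 characters left out ...]
at 0.88 2126 [[0.484, 0.101], [0.507, -0.112], [0.403, -0.122], [0.381, 0.089]]
cork_mat 0.21 655 [[0.684, 0.337], [0.687, 0.254], [0.605, 0.249], [0.601, 0.332]]
note_pad 0.9 2015 [[0.425, 0.422], [0.536, 0.406], [0.502, 0.225], [0.392, 0.244]]
correction_roller 0.84 288 [[0.473, -0.241], [0.47, -0.333], [0.436, -0.331], [0.439, -0.239]]
rubber_stamp_1 0.67 140 [[0.428, -0.192], [0.427, -0.248], [0.405, -0.247], [0.407, -0.191]]
rubber_stamp_1 0.54 155 [[0.426, -0.263], [0.425, -0.313], [0.397, -0.312], [0.399, -0.262]]
glue_stick 0.7 126 [[0.423, -0.339], [0.429, -0.39], [0.403, -0.392], [0.397, -0.342]]
glue_stick 0.7 139 [[0.281, -0.417], [0.306, -0.422], [0.297, -0.476], [0.272, -0.47]]
```

View pics/crop0.png

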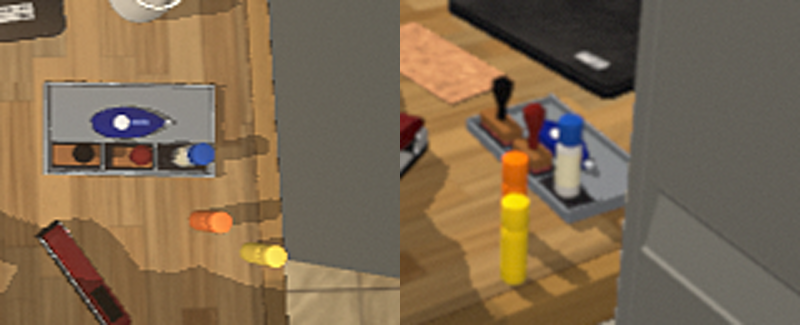

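The top view shows the tidy with the black-handled wide stamp at (323,211), the dark red narrow stamp at (346,212) and the blue-capped glue stick at (371,211). The roller is behind them at (341,199).

Things that could be taken for the glue stick are orange at (374,239), yellow at (397,252) and blue-capped at (371,211). I choose the blue-capped one, in the right bay. The mat is at (252,204), the pad at (145,202), the mug at (349,140) and the sticky block at (154,144).

Run:
```python
from h import *
d=snap('top');f=d['frame'];hsv=cv2.cvtColor(f,cv2.COLOR_RGB2HSV)
def roi(m,u0,u1,v0,v1):
    o=np.zeros_like(m);o[v0:v1,u0:u1]=m[v0:v1,u0:u1];return o
H,S,V=[hsv[...,i].astype(int) for i in range(3)]
for n,m,z in[('blk',roi((V<50)*1,317,330,205,218),.075),('red',roi(((H<8)|(H>170))*(S>170)*(V>60)*1,338,356,204,219),.065),('blue',roi(((H>95)&(H<125)&(S>130)&(V>60))*1,362,382,203,219),.09),('roller',roi(((H>105)&(H<135)&(S>120))*1,320,362,190,207),.026)]:
    p=np.argwhere(m)[:,::-1]
    if len(p): print(n,len(p),p.min(0),p.max(0),p.mean(0).round(1),px2w(d,p.mean(0),z).round(4))
ox,oy,a=.4337,-.2877,-1.5
R=np.array([[np.cos(np.radians(a)),-np.sin(np.radians(a))],[np.sin(np.radians(a)),np.cos(np.radians(a))]])
im=cv2.resize(cv2.cvtColor(f,cv2.COLOR_RGB2BGR)[170:235,290:395],None,fx=7,fy=7,interpolation=2)
def P(x,y,z):
    w=R@[x,y]+[ox,oy];return tuple(int(v) for v in ((w2px(d,[*w,z])-[290,170]+.5)*7))
cv2.polylines(im,[np.array([P(-.045,-.106,.014),P(-.045,.106,.014),P(.07,.106,.02),P(.07,-.106,.02)])],True,(0,255,0))
for y,z in((.066,.08),(0,.08),(-.066,.096)): cv2.circle(im,P(-.021,y,z),4,(0,255,255),-1)
cv2.circle(im,P(.021,0,.026),4,(0,255,255),-1)
cv2.imwrite('pics/fit.png',im)
```

```text
blk 59 [317 207] [329 216] [322.7 210.6] [ 0.4165 -0.2159  0.075 ]
red 44 [342 208] [350 215] [346.  211.8] [ 0.4117 -0.2865  0.065 ]
blue 70 [365 207] [374 215] [369.9 211.3] [ 0.4107 -0.3496  0.09  ]
roller 213 [327 193] [354 204] [339.8 198.8] [ 0.4537 -0.2792  0.026 ]
```

View pics/fit.png

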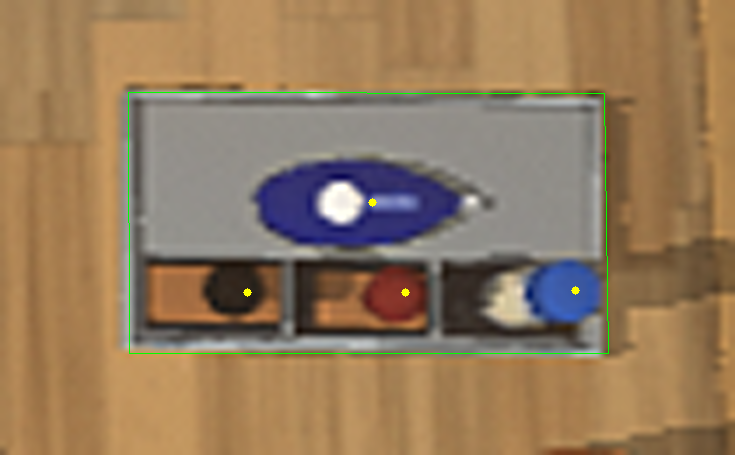

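Careful with the scale: turns go in shares of 360 degrees. That gives: 57 degrees is 0.1583.

Call:
play_rows --motion '[[[-0.3,-0.165,0,0,0,0.1583],[-0.3,-0.165,0,0,0,0.1583],[-0.3,-0.165,0,0,0,0.1583],[-0.3,-0.165,0,0,0,0.1583],[-0.3,-0.165,0,0,0,0.1583],[-0.3,-0.165,0,0,0,0.1583],[-0.3,-0.165,0,0,0,0.1583],[-0.3,-0.165,0,0,0,0.1583]]]'

```text
time_s: 2.32
position: [0.4532, 0.3088, 0.2398]
tcp_rot: [[-0.161, 0.987, 0.001], [0.987, 0.161, 0.0], [0.0, 0.001, -1.0]]
force: [0.0, 0.7, -0.1]
opening: 1.0
grasp_force: 0.0
```

Scaled: 9.6 degrees is 0.0267.

Call:
play_rows --motion '[[[-0.3,-0.05,0.02,0,0,0.0267],[-0.3,-0.05,0.02,0,0,0.0267],[-0.3,-0.05,0.02,0,0,0.0267],[-0.3,-0.05,0.02,0,0,0.0267],[-0.3,-0.05,0.02,0,0,0.0267],[-0.3,-0.05,0.02,0,0,0.0267],[-0.3,-0.05,0.02,0,0,0.0267],[-0.3,-0.05,0.02,0,0,0.0267]]]'

```text
time_s: 2.98
position: [0.4537, 0.0016, 0.2196]
tcp_rot: [[0.003, 1.0, 0.001], [1.0, -0.003, -0.002], [-0.002, 0.001, -1.0]]
force: [0.9, -0.0, 0.4]
opening: 1.003
grasp_force: 0.0
```

Call:
play_rows --motion '[[[-0.216,-0.045,0.05,0,0,0],[-0.216,-0.045,0.05,0,0,0],[-0.216,-0.045,0.05,0,0,0],[-0.216,-0.045,0.05,0,0,0],[-0.216,-0.045,0.05,0,0,0],[-0.216,-0.045,0.05,0,0,0],[-0.216,-0.045,0.05,0,0,0],[-0.216,-0.045,0.05,0,0,0]]]'

```text
time_s: 3.65
position: [0.408, -0.2105, 0.1694]
tcp_rot: [[0.002, 1.0, -0.0], [1.0, -0.002, 0.001], [0.001, -0.0, -1.0]]
force: [-1.3, 0.2, -0.3]
opening: 1.003
grasp_force: 0.0
```

Call:
play_rows --motion '[[[-0.006,0.006,0.04,0,0,0],[-0.006,0.006,0.08,0,0,0],[-0.006,0.006,0.111,0,0,0],[-0.006,0.006,0.111,0,0,0],[-0.006,0.006,0.111,0,0,0],[-0.006,0.006,0.111,0,0,0]]]' --fingers 0.06

```text
time_s: 4.15
position: [0.4151, -0.2152, 0.0599]
tcp_rot: [[-0.002, 1.0, 0.001], [1.0, 0.002, -0.001], [-0.001, 0.001, -1.0]]
force: [0.3, 0.5, 0.2]
opening: 0.708
grasp_force: 0.0
```

Run:
```python
from h import *
a=snap('top')['frame'][150:280,290:450]; b=snap('scene')['frame'][180:310,230:390]
im=np.hstack([cv2.resize(x,None,fx=2.5,fy=2.5,interpolation=2) for x in(a,b)])
cv2.imwrite('pics/g1.png',im[...,::-1]); s=bot.read_state(); print(s['position'],s['opening'],s['time_s'])
```

```text
[ 0.41563091 -0.21604895  0.06076722] 0.6989135213744007 4.25
```

View pics/g1.png

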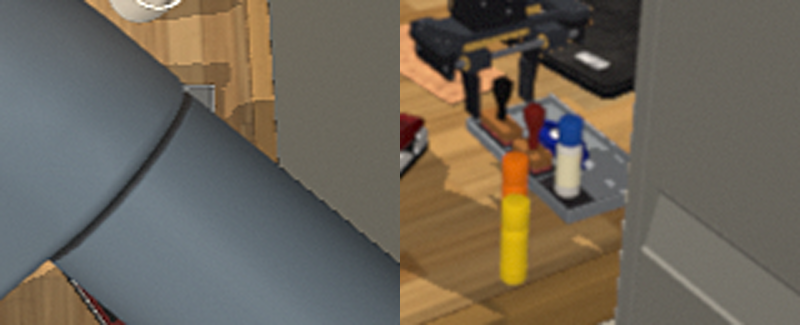

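The two fingers stand on either side of the black handle at (503,95) in the right crop. I'll close and lift.

Call:
play_rows --motion '[[[0,0,0,0,0,0],[0,0,0,0,0,0],[0,0,0,0,0,0],[0,0,0,0,0,0],[0,0,0,0,0,0],[0,0,0,0,0,0]]]' --fingers 0

```text
time_s: 4.75
position: [0.4143, -0.2158, 0.0587]
tcp_rot: [[-0.0, 1.0, 0.0], [1.0, 0.0, -0.0], [-0.0, 0.0, -1.0]]
force: [0.1, 0.1, -0.0]
opening: 0.318
grasp_force: 0.1
```

Call:
play_rows --motion '[[[0,0,0,0,0,0],[0,0,0,0,0,0],[0,0,0,0,0,0],[0,0,0,0,0,0],[0,0,-0.03,0,0,0],[0,0,-0.06,0,0,0],[0,0,-0.1,0,0,0],[0,0,-0.1,0,0,0]]]'

```text
time_s: 5.42
position: [0.417, -0.2179, 0.1637]
tcp_rot: [[-0.001, 1.0, 0.008], [1.0, 0.001, -0.007], [-0.007, 0.008, -1.0]]
force: [0.1, -0.4, -0.3]
opening: 0.256
grasp_force: 29.8
```

Call:
play_rows --motion '[[[0.274,0.0215,0,0,0,0],[0.274,0.0215,0,0,0,0],[0.274,0.0215,0,0,0,0],[0.274,0.0215,0,0,0,0],[0.274,0.0215,0,0,0,0],[0.274,0.0215,0,0,0,0],[0.274,0.0215,0,0,0,0],[0.274,0.0215,0,0,0,0]]]'

```text
time_s: 6.08
position: [0.4344, 0.0624, 0.1581]
tcp_rot: [[-0.006, 1.0, -0.002], [1.0, 0.006, 0.001], [0.001, -0.002, -1.0]]
force: [0.3, -0.6, -0.0]
opening: 0.253
grasp_force: 29.9
```

Call:
play_rows --motion '[[[0,0,0,0,0,0],[0,0,0.035,0,0,0],[0,0,0.07,0,0,0],[0,0,0.09,0,0,0],[0,0,0.1,0,0,0],[0,0,0.105,0,0,0],[0,0,0.105,0,0,0],[0,0,0.105,0,0,0]]]'

```text
time_s: 6.75
position: [0.4359, 0.0572, 0.0535]
tcp_rot: [[0.001, 1.0, -0.0], [1.0, -0.001, -0.0], [-0.0, -0.0, -1.0]]
force: [0.5, 0.9, -0.2]
opening: 0.25
grasp_force: 29.9
```

Call:
play_rows --motion '[[[0,0,0.001,0,0,0],[0,0,0.001,0,0,0],[0,0,0.001,0,0,0],[0,0,0.001,0,0,0],[0,0,0.001,0,0,0],[0,0,0.001,0,0,0]]]' --fingers 0.06

```text
time_s: 7.25
position: [0.4357, 0.0584, 0.0527]
tcp_rot: [[-0.001, 1.0, 0.0], [1.0, 0.001, -0.0], [-0.0, 0.0, -1.0]]
force: [-0.1, 0.1, 0.5]
opening: 0.62
grasp_force: 0.0
```

Call:
play_rows --motion '[[[0,0,-0.03,0,0,0],[0,0,-0.06,0,0,0],[0,0,-0.1,0,0,0],[0,0,-0.12,0,0,0],[-0.15,0,-0.12,0,0,0],[-0.15,0,-0.12,0,0,0],[-0.15,0,-0.12,0,0,0],[-0.15,0,-0.12,0,0,0]]]'

```text
time_s: 7.92
position: [0.4364, -0.0948, 0.1732]
tcp_rot: [[-0.0, 1.0, 0.002], [1.0, 0.0, -0.002], [-0.002, 0.002, -1.0]]
force: [-0.3, -0.1, -0.2]
opening: 0.689
grasp_force: 0.0
```

Call:
play_rows --motion '[[[-0.191,-0.0245,0.02,0,0,0],[-0.191,-0.0245,0.02,0,0,0],[-0.191,-0.0245,0.02,0,0,0],[-0.191,-0.0245,0.02,0,0,0],[-0.191,-0.0245,0.02,0,0,0],[-0.191,-0.0245,0.02,0,0,0],[-0.191,-0.0245,0.02,0,0,0]]]'

```text
time_s: 8.5
position: [0.4108, -0.284, 0.1522]
tcp_rot: [[0.003, 1.0, -0.0], [1.0, -0.003, 0.001], [0.001, -0.0, -1.0]]
force: [-0.8, 0.8, 0.6]
opening: 0.688
grasp_force: 0.0
```

Call:
play_rows --motion '[[[0,0,0.03,0,0,0],[0,0,0.06,0,0,0],[0,0,0.094,0,0,0],[0,0,0.094,0,0,0],[0,0,0.094,0,0,0],[0,0,0.094,0,0,0]]]'

```text
time_s: 9.0
position: [0.4118, -0.282, 0.0597]
tcp_rot: [[-0.002, 1.0, 0.0], [1.0, 0.002, -0.0], [-0.0, 0.0, -1.0]]
force: [0.3, 0.3, -0.1]
opening: 0.692
grasp_force: 0.0
```

```bash
cat > look.py <<'E'
import sys
from h import *
n,u,v,w,hh,U,W,w2,h2=sys.argv[1],*map(int,sys.argv[2:])
a=snap('top')['frame'][v:v+hh,u:u+w]; b=snap('scene')['frame'][W:W+h2,U:U+w2]
f=lambda x:cv2.resize(x,(400,400*x.shape[0]//x.shape[1]),interpolation=2)
a,b=f(a),f(b);m=min(len(a),len(b))
cv2.imwrite('pics/%s.png'%n,np.hstack([a[:m],b[:m]])[...,::-1]); s=bot.read_state(); print(s['position'],s['opening'],s['time_s'])
E
python3 look.py g2 190 150 240 195 200 170 160 130
```

```text
[ 0.41247127 -0.28317725  0.06077435] 0.6932582789917054 9.1
```

View pics/g2.png

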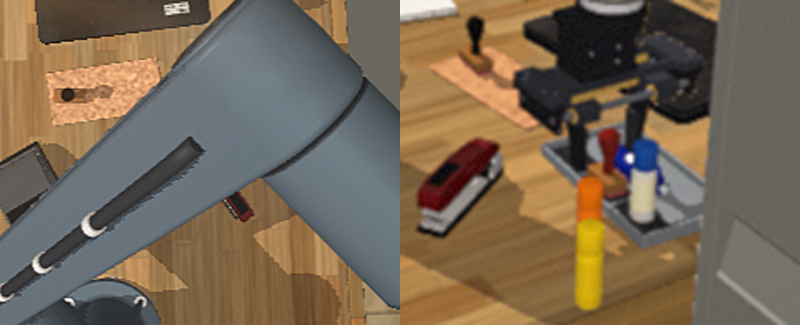

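Stamp 1 stands on the mat at (68,95) in the left crop, and the fingers straddle the red handle at (608,148). I'll close, lift and carry it.

Call:
play_rows --motion '[[[0,0,0,0,0,0],[0,0,0,0,0,0],[0,0,0,0,0,0],[0,0,0,0,0,0],[0,0,0,0,0,0],[0,0,0,0,0,0],[0,0,0,0,0,0],[0,0,0,0,0,0]]]' --fingers 0

```text
time_s: 9.77
position: [0.4115, -0.2829, 0.0586]
tcp_rot: [[-0.0, 1.0, 0.0], [1.0, 0.0, -0.0], [-0.0, 0.0, -1.0]]
force: [0.4, 0.2, 0.9]
opening: 0.253
grasp_force: 29.6
```

Call:
play_rows --motion '[[[0,0,0,0,0,0],[0,0,-0.03,0,0,0],[0,0,-0.06,0,0,0],[0,0,-0.1,0,0,0],[0,0,-0.1,0,0,0],[0,0,-0.1,0,0,0]]]'

```text
time_s: 10.27
position: [0.4122, -0.2837, 0.1604]
tcp_rot: [[-0.001, 1.0, 0.003], [1.0, 0.001, -0.004], [-0.004, 0.003, -1.0]]
force: [-0.3, 0.2, -1.3]
opening: 0.251
grasp_force: 29.7
```

Call:
play_rows --motion '[[[0.272,0.032,0,0,0,0],[0.272,0.032,0,0,0,0],[0.272,0.032,0,0,0,0],[0.272,0.032,0,0,0,0],[0.272,0.032,0,0,0,0],[0.272,0.032,0,0,0,0],[0.272,0.032,0,0,0,0],[0.272,0.032,0,0,0,0]]]'

```text
time_s: 10.93
position: [0.4408, -0.0061, 0.157]
tcp_rot: [[-0.006, 1.0, -0.005], [1.0, 0.006, 0.003], [0.003, -0.005, -1.0]]
force: [0.5, -0.1, -1.1]
opening: 0.253
grasp_force: 29.7
```

Call:
play_rows --motion '[[[0,0,0,0,0,0],[0,0,0.035,0,0,0],[0,0,0.07,0,0,0],[0,0,0.09,0,0,0],[0,0,0.1,0,0,0],[0,0,0.106,0,0,0],[0,0,0.106,0,0,0],[0,0,0.106,0,0,0]]]'

```text
time_s: 11.6
position: [0.4431, -0.0119, 0.052]
tcp_rot: [[0.001, 1.0, -0.001], [1.0, -0.001, 0.0], [0.0, -0.001, -1.0]]
force: [0.6, -0.5, -1.3]
opening: 0.25
grasp_force: 30.1
```

Call:
play_rows --motion '[[[0,0,0,0,0,0],[0,0,0,0,0,0],[0,0,0,0,0,0],[0,0,0,0,0,0],[0,0,0,0,0,0],[0,0,0,0,0,0]]]' --fingers 0.06

```text
time_s: 12.1
position: [0.4433, -0.0107, 0.0527]
tcp_rot: [[-0.001, 1.0, 0.0], [1.0, 0.001, -0.0], [-0.0, 0.0, -1.0]]
force: [0.8, -0.3, -0.3]
opening: 0.616
grasp_force: 0.0
```

Call:
play_rows --motion '[[[0,0,-0.03,0,0,0],[0,0,-0.06,0,0,0],[0,0,-0.1,0,0,0],[0,0,-0.12,0,0,0],[-0.1,0,-0.12,0,0,0],[-0.15,0,-0.12,0,0,0],[-0.15,0,-0.12,0,0,0],[-0.15,0,-0.12,0,0,0]]]'

```text
time_s: 12.77
position: [0.4441, -0.1643, 0.1733]
tcp_rot: [[0.0, 1.0, 0.003], [1.0, -0.0, -0.003], [-0.003, 0.003, -1.0]]
force: [0.1, 1.0, 0.6]
opening: 0.693
grasp_force: 0.0
```

Call:
play_rows --motion '[[[-0.188,-0.0335,0,0,0,0],[-0.188,-0.0335,0,0,0,0],[-0.188,-0.0335,0,0,0,0],[-0.188,-0.0335,0,0,0,0],[-0.188,-0.0335,0,0,0,0],[-0.188,-0.0335,0,0,0,0],[-0.188,-0.0335,0,0,0,0]]]'

```text
time_s: 13.35
position: [0.4093, -0.3497, 0.1723]
tcp_rot: [[0.002, 1.0, -0.0], [1.0, -0.002, 0.001], [0.001, -0.0, -1.0]]
force: [-0.5, 1.3, -0.9]
opening: 0.689
grasp_force: 0.0
```

Call:
play_rows --motion '[[[0,0,0.03,0,0,0],[0,0,0.06,0,0,0],[0,0,0.09,0,0,0],[0,0,0.109,0,0,0],[0,0,0.109,0,0,0],[0,0,0.109,0,0,0],[0,0,0.109,0,0,0]]]'

```text
time_s: 13.93
position: [0.4105, -0.3481, 0.0645]
tcp_rot: [[-0.002, 1.0, 0.001], [1.0, 0.002, -0.001], [-0.001, 0.001, -1.0]]
force: [0.5, -0.5, 0.5]
opening: 0.687
grasp_force: 0.0
```

```bash
python3 look.py g3 190 150 240 195 200 170 160 130
```

```text
[ 0.410764   -0.34902117  0.06514671] 0.6896703013454246 14.0333
```

View pics/g3.png

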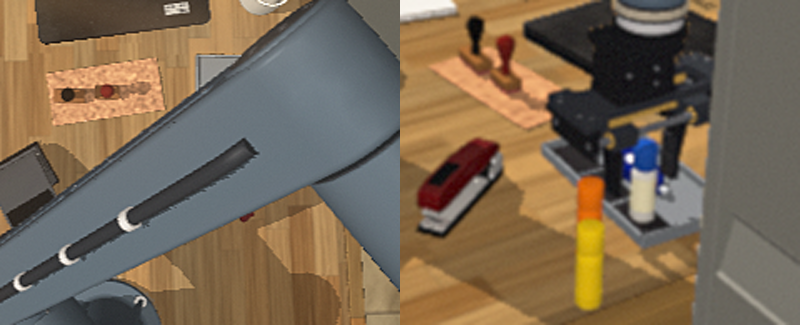

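Both stamps stand on the mat at (68,95) and (107,92), and the fingers straddle the blue-capped glue stick at (645,175).

Call:
play_rows --motion '[[[0,0,0,0,0,0],[0,0,0,0,0,0],[0,0,0,0,0,0],[0,0,0,0,0,0],[0,0,0,0,0,0],[0,0,0,0,0,0],[0,0,0,0,0,0],[0,0,0,0,0,0]]]' --fingers 0

```text
time_s: 14.7
position: [0.4098, -0.3488, 0.0635]
tcp_rot: [[-0.0, 1.0, -0.0], [1.0, 0.0, 0.0], [0.0, -0.0, -1.0]]
force: [0.4, 0.3, 0.4]
opening: 0.285
grasp_force: 30.0
```

Call:
play_rows --motion '[[[0,0,0,0,0,0],[0,0,-0.03,0,0,0],[0,0,-0.06,0,0,0],[0,0,-0.1,0,0,0],[0,0,-0.1,0,0,0],[0,0,-0.1,0,0,0]]]'

```text
time_s: 15.2
position: [0.4109, -0.3499, 0.1657]
tcp_rot: [[-0.001, 1.0, 0.003], [1.0, 0.001, -0.004], [-0.004, 0.003, -1.0]]
force: [-0.6, 0.4, -1.4]
opening: 0.279
grasp_force: 30.0
```

Call:
play_rows --motion '[[[0.268,0.041,0,0,0,0],[0.268,0.041,0,0,0,0],[0.268,0.041,0,0,0,0],[0.268,0.041,0,0,0,0],[0.268,0.041,0,0,0,0],[0.268,0.041,0,0,0,0],[0.268,0.041,0,0,0,0],[0.268,0.041,0,0,0,0]]]'

```text
time_s: 15.87
position: [0.4485, -0.0758, 0.162]
tcp_rot: [[-0.006, 1.0, -0.005], [1.0, 0.006, 0.003], [0.003, -0.005, -1.0]]
force: [-0.1, -0.8, -0.7]
opening: 0.286
grasp_force: 30.0
```

Call:
play_rows --motion '[[[0,0,0,0,0,0],[0,0,0.035,0,0,0],[0,0,0.07,0,0,0],[0,0,0.09,0,0,0],[0,0,0.1,0,0,0],[0,0,0.106,0,0,0],[0,0,0.106,0,0,0],[0,0,0.106,0,0,0]]]'

```text
time_s: 16.53
position: [0.4506, -0.0821, 0.0571]
tcp_rot: [[0.001, 1.0, -0.0], [1.0, -0.001, -0.0], [-0.0, -0.0, -1.0]]
force: [1.1, 0.5, -0.2]
opening: 0.282
grasp_force: 30.0
```

Call:
play_rows --motion '[[[0,0,0,0,0,0],[0,0,0,0,0,0],[0,0,0,0,0,0],[0,0,0,0,0,0],[0,0,0,0,0,0],[0,0,0,0,0,0]]]' --fingers 0.06

```text
time_s: 17.03
position: [0.4508, -0.0807, 0.0577]
tcp_rot: [[-0.001, 1.0, 0.0], [1.0, 0.001, -0.0], [-0.0, 0.0, -1.0]]
force: [0.3, -0.3, -1.1]
opening: 0.639
grasp_force: 0.0
```

Call:
play_rows --motion '[[[0,0,-0.03,0,0,0],[0,0,-0.06,0,0,0],[0,0,-0.1,0,0,0],[0,0,-0.12,0,0,0],[0.1,0,-0.12,0,0,0],[0.18,0,-0.12,0,0,0],[0.18,0,-0.12,0,0,0],[0.18,0,-0.12,0,0,0]]]'

```text
time_s: 17.7
position: [0.4503, 0.0874, 0.178]
tcp_rot: [[0.001, 1.0, 0.001], [1.0, -0.001, -0.0], [-0.0, 0.001, -1.0]]
force: [0.2, -0.9, -0.6]
opening: 0.692
grasp_force: 0.0
```

Run:
```python
from h import *
d=snap('top');b=snap('scene')['frame'][170:300,200:360]
hsv=cv2.cvtColor(d['frame'],cv2.COLOR_RGB2HSV).astype(int);H,S,V=hsv[...,0],hsv[...,1],hsv[...,2]
m=((H>105)&(H<135)&(S>120)).astype(np.uint8);m[:,:315]=0;m[:,365:]=0;m[:188]=0;m[220:]=0
p=cv2.findNonZero(m);q=cv2.minAreaRect(p);print([px2w(d,c,.026)[:2].round(4) for c in cv2.boxPoints(q)],px2w(d,q[0],.026))
for r in finder.recognise('top','correction_roller'):print(r)
for n in('note_pad','correction_roller'):
  for r in finder.outline_of('top',n):
    q=cv2.minAreaRect(cv2.findNonZero(r['pixels'].astype(np.uint8)));print(n,r['confidence'],[px2w(d,c,.012)[:2].round(4).tolist() for c in cv2.boxPoints(q)])
f=lambda x:cv2.resize(x,(400,400*x.shape[0]//x.shape[1]),interpolation=2)
a=f(d['frame'][150:280,200:360]);cv2.imwrite('pics/m1.png',np.hstack([a,f(b)])[...,::-1])
print(bot.read_state()['position'],bot.read_state()['time_s'])
```

```text
[array([ 0.4386, -0.2392]), array([ 0.4725, -0.2406]), array([ 0.4704, -0.327 ]), array([ 0.4365, -0.3253])] [ 0.45448184 -0.2830228   0.026     ]
{'at': [0.6392, 0.2883, 0.0324], 'confidence': 0.69}
note_pad 0.77 [[0.4258, 0.4213], [0.5297, 0.4072], [0.5056, 0.2684], [0.402, 0.2837]]
correction_roller 0.73 [[0.4738, -0.2435], [0.4716, -0.3341], [0.4372, -0.3323], [0.4394, -0.242]]
correction_roller 0.15 [[0.6845, 0.3297], [0.6826, 0.2509], [0.5993, 0.251], [0.6012, 0.3293]]
[0.45051936 0.08607594 0.17755121] 17.95
```

View pics/m1.png

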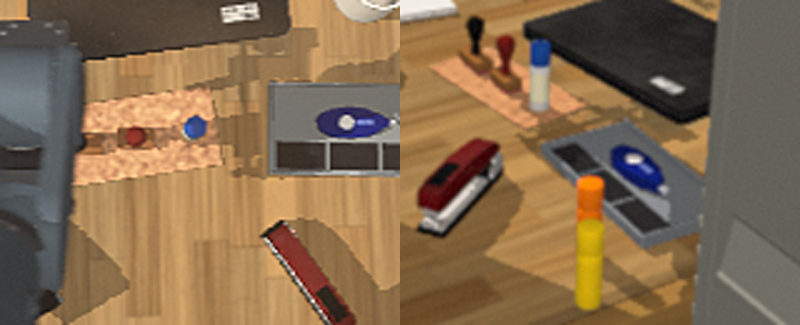

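All three stand on the mat: the black handle at (475,35), the red at (507,55) and the blue cap at (540,75) in the right crop. The tidy's bays are empty and the roller is still in place at (640,170).

Call:
play_rows --motion '[[[-0.33,0.003,0,0,0,0],[-0.33,0.003,0,0,0,0],[-0.33,0.003,0,0,0,0],[-0.33,0.003,0,0,0,0],[-0.33,0.003,0,0,0,0],[-0.33,0.003,0,0,0,0],[-0.33,0.003,0,0,0,0],[-0.33,0.003,0,0,0,0]]]' --fingers 0.052

```text
time_s: 18.62
position: [0.4523, -0.2488, 0.1775]
tcp_rot: [[0.004, 1.0, 0.0], [1.0, -0.004, -0.001], [-0.001, 0.0, -1.0]]
force: [1.7, -0.5, 0.1]
opening: 0.594
grasp_force: 0.0
```

Call:
play_rows --motion '[[[-0.04,0,0.01,0,0,0],[-0.04,0,0.04,0,0,0],[-0.04,0,0.07,0,0,0],[-0.04,0,0.1,0,0,0],[-0.04,0,0.1,0,0,0],[-0.04,0,0.1,0,0,0],[-0.04,0,0.1,0,0,0]]]'

```text
time_s: 19.2
position: [0.4537, -0.2855, 0.0785]
tcp_rot: [[0.001, 1.0, 0.001], [1.0, -0.001, -0.001], [-0.001, 0.001, -1.0]]
force: [-0.4, 1.0, 0.3]
opening: 0.597
grasp_force: 0.0
```

Call:
play_rows --motion '[[[0,0,0.02,0,0,0],[0,0,0.035,0,0,0],[0,0,0.044,0,0,0],[0,0,0.048,0,0,0],[0,0,0.048,0,0,0],[0,0,0.048,0,0,0]]]'

```text
time_s: 19.7
position: [0.4544, -0.2845, 0.0306]
tcp_rot: [[-0.001, 1.0, 0.001], [1.0, 0.001, -0.001], [-0.001, 0.001, -1.0]]
force: [0.1, 0.1, -0.6]
opening: 0.597
grasp_force: 0.0
```

```bash
python3 look.py g4 290 150 120 98 250 200 80 65
```

```text
[ 0.4544258  -0.28449405  0.03058477] 0.5967700940830154 19.8
```

View pics/g4.png

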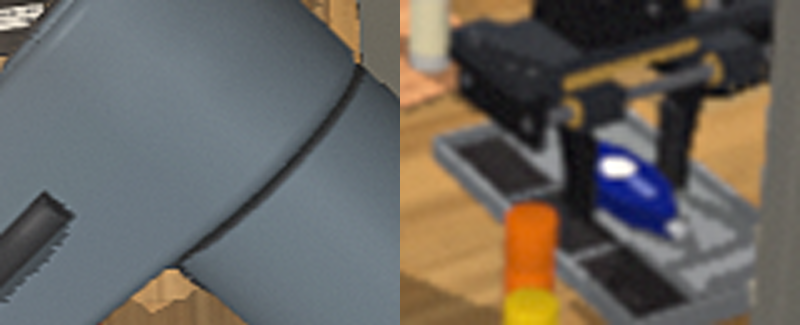

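The fingers straddle the roller, with the blue body at (635,190) between the fingers at (578,170) and (680,140).

Call:
play_rows --motion '[[[0,0,0,0,0,0],[0,0,0,0,0,0],[0,0,0,0,0,0],[0,0,0,0,0,0],[0,0,0,0,0,0],[0,0,0,0,0,0]]]' --fingers 0

```text
time_s: 20.3
position: [0.4541, -0.2842, 0.0299]
tcp_rot: [[-0.0, 1.0, 0.001], [1.0, 0.0, -0.001], [-0.001, 0.001, -1.0]]
force: [-0.1, 0.6, 3.7]
opening: 0.427
grasp_force: 29.9
```

Call:
play_rows --motion '[[[0,0,0,0,0,0],[0,0,-0.03,0,0,0],[0,0,-0.06,0,0,0],[0,0,-0.1,0,0,0],[0,0,-0.14,0,0,0],[0,0,-0.16,0,0,0],[0,0,-0.16,0,0,0]]]'

```text
time_s: 20.88
position: [0.456, -0.286, 0.1942]
tcp_rot: [[-0.001, 1.0, 0.007], [1.0, 0.001, -0.007], [-0.007, 0.007, -1.0]]
force: [0.4, -0.4, -0.7]
opening: 0.429
grasp_force: 29.9
```

Call:
play_rows --motion '[[[0.33,0,0,0,0,0],[0.33,0,0,0,0,0],[0.33,0,0,0,0,0],[0.33,0,0,0,0,0],[0.33,0,0,0,0,0],[0.33,0,0,0,0,0],[0.33,0,0,0,0,0],[0.33,0,0,0,0,0]]]'

```text
time_s: 21.55
position: [0.4519, 0.0482, 0.1883]
tcp_rot: [[-0.001, 1.0, -0.003], [1.0, 0.001, 0.0], [0.0, -0.003, -1.0]]
force: [1.3, -0.7, -0.1]
opening: 0.433
grasp_force: 29.9
```

Scaled: 10.6 degrees is 0.0294.

Call:
play_rows --motion '[[[0.278,0.0095,0,0,0,0.0083],[0.278,0.0095,0,0,0,0.0167],[0.278,0.0095,0,0,0,0.0294],[0.278,0.0095,0,0,0,0.0294],[0.278,0.0095,0,0,0,0.0294],[0.278,0.0095,0,0,0,0.0294],[0.278,0.0095,0,0,0,0.0294],[0.278,0.0095,0,0,0,0.0294]]]'

```text
time_s: 22.22
position: [0.4624, 0.329, 0.1881]
tcp_rot: [[0.178, 0.984, 0.0], [0.984, -0.178, 0.002], [0.002, -0.0, -1.0]]
force: [0.2, 0.0, 0.0]
opening: 0.425
grasp_force: 29.9
```

Call:
play_rows --motion '[[[0,0,0,0,0,0],[0,0,0.04,0,0,0],[0,0,0.08,0,0,0],[0,0,0.12,0,0,0],[0,0,0.13,0,0,0],[0,0,0.13,0,0,0],[0,0,0.13,0,0,0]]]'

```text
time_s: 22.8
position: [0.4631, 0.323, 0.0596]
tcp_rot: [[0.185, 0.983, -0.001], [0.983, -0.185, -0.001], [-0.001, -0.001, -1.0]]
force: [-0.2, 1.1, 0.4]
opening: 0.427
grasp_force: 29.9
```

```bash
python3 look.py p1 90 150 120 98 170 130 90 73
```

```text
[0.46459217 0.32415823 0.06155987] 0.4317054488429509 22.9
```

View pics/p1.png

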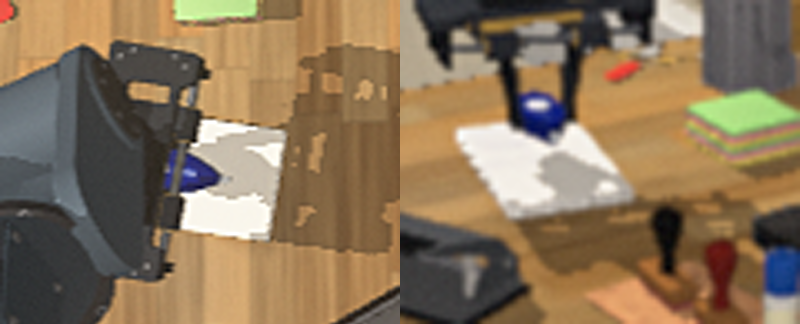

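The roller hangs over the pad, aligned with its length: the tip is at (220,178) and the pad's end edge at (278,185) in the left crop. I'll lower it and release.

Call:
play_rows --motion '[[[0,0,0.012,0,0,0],[0,0,0.022,0,0,0],[0,0,0.0275,0,0,0],[0,0,0.0275,0,0,0],[0,0,0.0275,0,0,0],[0,0,0.0275,0,0,0]]]'

```text
time_s: 23.4
position: [0.4628, 0.324, 0.032]
tcp_rot: [[0.183, 0.983, -0.0], [0.983, -0.183, -0.0], [-0.0, -0.0, -1.0]]
force: [-0.6, -0.2, -0.2]
opening: 0.43
grasp_force: 30.0
```

Call:
play_rows --motion '[[[0,0,0,0,0,0],[0,0,0,0,0,0],[0,0,0,0,0,0],[0,0,0,0,0,0],[0,0,0,0,0,0],[0,0,0,0,0,0]]]' --fingers 0.06

```text
time_s: 23.9
position: [0.463, 0.324, 0.0321]
tcp_rot: [[0.183, 0.983, 0.0], [0.983, -0.183, 0.0], [0.0, 0.0, -1.0]]
force: [-0.0, 0.6, -0.2]
opening: 0.677
grasp_force: 0.0
```

Scaled: -10.6 degrees is -0.0294.

Call:
play_rows --motion '[[[0,0,-0.02,0,0,0],[0,0,-0.05,0,0,0],[0,0,-0.08,0,0,0],[0,0,-0.12,0,0,0],[0,0,-0.14,0,0,0],[-0.04,0,-0.1405,0,0,-0.0139],[-0.08,0,-0.1405,0,0,-0.0294],[-0.08,0,-0.1405,0,0,-0.0294]]]'

```text
time_s: 24.57
position: [0.4451, 0.2404, 0.1727]
tcp_rot: [[-0.002, 1.0, -0.005], [1.0, 0.002, -0.004], [-0.004, -0.005, -1.0]]
force: [-0.9, -0.3, -0.0]
opening: 0.692
grasp_force: 0.0
```

Call:
play_rows --motion '[[[-0.326,0.002,0,0,0,0],[-0.326,0.002,0,0,0,0],[-0.326,0.002,0,0,0,0],[-0.326,0.002,0,0,0,0],[-0.326,0.002,0,0,0,0],[-0.326,0.002,0,0,0,0],[-0.326,0.002,0,0,0,0],[-0.326,0.002,0,0,0,0]]]'

```text
time_s: 25.23
position: [0.4506, -0.0833, 0.1727]
tcp_rot: [[0.001, 1.0, 0.001], [1.0, -0.001, -0.0], [-0.0, 0.001, -1.0]]
force: [1.1, -0.7, -0.4]
opening: 0.689
grasp_force: 0.0
```

Run:
```python
from h import *
d=snap('top');b=snap('scene')['frame'][140:290,190:360]
hsv=cv2.cvtColor(d['frame'],cv2.COLOR_RGB2HSV).astype(int);H,S,V=hsv[...,0],hsv[...,1],hsv[...,2]
m=((H>105)&(H<135)&(S>120)).astype(np.uint8);m[:,:110]=0;m[:,180:]=0;m[:175]=0;m[228:]=0
q=cv2.minAreaRect(cv2.findNonZero(m));print([px2w(d,c,.028)[:2].round(4) for c in cv2.boxPoints(q)],px2w(d,q[0],.028))
for n in('note_pad','correction_roller'):
  for r in finder.outline_of('top',n):
    q=cv2.minAreaRect(cv2.findNonZero(r['pixels'].astype(np.uint8)));print(n,r['confidence'],px2w(d,q[0],.012),[px2w(d,c,.012)[:2].round(4).tolist() for c in cv2.boxPoints(q)])
f=lambda x:cv2.resize(x,(400,350),interpolation=2)
cv2.imwrite('pics/p2.png',np.hstack([f(d['frame'][160:230,100:180]),f(b)])[...,::-1])
print(bot.read_state()['position'])
```

```text
[array([0.4504, 0.3669]), array([0.4842, 0.3624]), array([0.4706, 0.2811]), array([0.4368, 0.2859])] [0.46047134 0.32405055 0.028     ]
note_pad 0.83 [0.46073115 0.32424526 0.012     ] [[0.4232, 0.4211], [0.5296, 0.4069], [0.4986, 0.2266], [0.3926, 0.2425]]
correction_roller 0.5 [0.46265886 0.32245835 0.012     ] [[0.4452, 0.3687], [0.4825, 0.369], [0.4802, 0.2761], [0.4429, 0.2761]]
[ 0.45032694 -0.08125156  0.17242511]
```

View pics/p2.png

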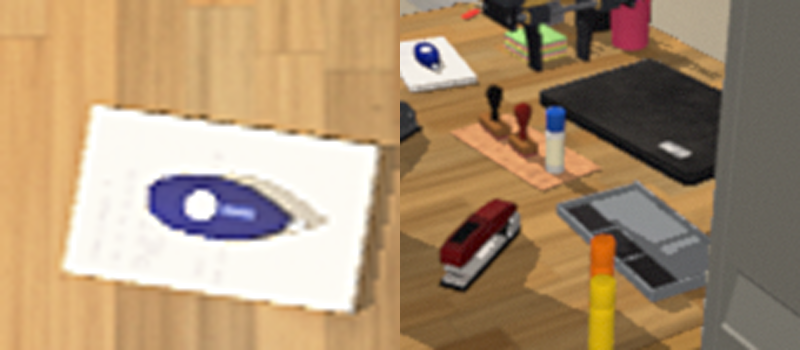

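The roller lies flat in the middle of the pad, lengthwise, at (220,207) in the left crop. The three things still stand on the mat. Next I'll return the glue stick.

Call:
play_rows --motion '[[[0,0,0.035,0,0,0],[0,0,0.07,0,0,0],[0,0,0.1,0,0,0],[0,0,0.115,0,0,0],[0,0,0.115,0,0,0],[0,0,0.115,0,0,0],[0,0,0.115,0,0,0]]]'

```text
time_s: 26.02
position: [0.4509, -0.0797, 0.0583]
tcp_rot: [[-0.002, 1.0, 0.001], [1.0, 0.002, -0.0], [-0.0, 0.001, -1.0]]
force: [0.4, -0.6, -0.5]
opening: 0.687
grasp_force: 0.0
```

Call:
play_rows --motion '[[[0,0,0,0,0,0],[0,0,0,0,0,0],[0,0,0,0,0,0],[0,0,0,0,0,0],[0,0,0,0,0,0],[0,0,0,0,0,0],[0,0,0,0,0,0],[0,0,0,0,0,0]]]' --fingers 0

```text
time_s: 26.68
position: [0.4506, -0.0808, 0.0577]
tcp_rot: [[-0.0, 1.0, 0.0], [1.0, 0.0, -0.0], [-0.0, 0.0, -1.0]]
force: [-0.9, 0.9, 2.4]
opening: 0.284
grasp_force: 29.9
```

Call:
play_rows --motion '[[[0,0,-0.02,0,0,0],[0,0,-0.05,0,0,0],[0,0,-0.08,0,0,0],[0,0,-0.106,0,0,0],[0,0,-0.106,0,0,0],[0,0,-0.106,0,0,0]]]'

```text
time_s: 27.18
position: [0.4512, -0.081, 0.1647]
tcp_rot: [[-0.001, 1.0, 0.003], [1.0, 0.001, -0.001], [-0.001, 0.003, -1.0]]
force: [0.1, -0.3, -0.7]
opening: 0.284
grasp_force: 29.9
```

Call:
play_rows --motion '[[[-0.268,-0.041,0,0,0,0],[-0.268,-0.041,0,0,0,0],[-0.268,-0.041,0,0,0,0],[-0.268,-0.041,0,0,0,0],[-0.268,-0.041,0,0,0,0],[-0.268,-0.041,0,0,0,0],[-0.268,-0.041,0,0,0,0],[-0.268,-0.041,0,0,0,0]]]'

```text
time_s: 27.85
position: [0.4089, -0.3541, 0.1619]
tcp_rot: [[0.004, 1.0, 0.0], [1.0, -0.004, -0.002], [-0.002, 0.0, -1.0]]
force: [0.3, -0.4, -1.0]
opening: 0.282
grasp_force: 29.9
```

Call:
play_rows --motion '[[[0,0,0,0,0,0],[0,0,0.035,0,0,0],[0,0,0.07,0,0,0],[0,0,0.09,0,0,0],[0,0,0.0995,0,0,0],[0,0,0.0995,0,0,0],[0,0,0.0995,0,0,0],[0,0,0.0995,0,0,0]]]'

```text
time_s: 28.52
position: [0.4098, -0.3473, 0.0639]
tcp_rot: [[-0.002, 1.0, -0.001], [1.0, 0.002, 0.001], [0.001, -0.001, -1.0]]
force: [0.9, 0.3, -0.5]
opening: 0.281
grasp_force: 30.0
```

Call:
play_rows --motion '[[[0,0,0,0,0,0],[0,0,0,0,0,0],[0,0,0,0,0,0],[0,0,0,0,0,0],[0,0,0,0,0,0],[0,0,0,0,0,0]]]' --fingers 0.06

```text
time_s: 29.02
position: [0.4097, -0.3488, 0.0642]
tcp_rot: [[-0.001, 1.0, 0.0], [1.0, 0.001, -0.0], [-0.0, 0.0, -1.0]]
force: [0.0, 0.4, -0.5]
opening: 0.639
grasp_force: 0.0
```

Call:
play_rows --motion '[[[0,0,-0.03,0,0,0],[0,0,-0.06,0,0,0],[0,0,-0.1,0,0,0],[0,0,-0.115,0,0,0],[0.04,0,-0.115,0,0,0],[0.08,0,-0.115,0,0,0],[0.08,0,-0.115,0,0,0]]]'

```text
time_s: 29.6
position: [0.4066, -0.2609, 0.1789]
tcp_rot: [[-0.003, 1.0, -0.005], [1.0, 0.003, 0.008], [0.008, -0.005, -1.0]]
force: [-0.7, -0.1, -0.7]
opening: 0.688
grasp_force: 0.0
```

Call:
play_rows --motion '[[[0.258,0.0335,0,0,0,0],[0.258,0.0335,0,0,0,0],[0.258,0.0335,0,0,0,0],[0.258,0.0335,0,0,0,0],[0.258,0.0335,0,0,0,0],[0.258,0.0335,0,0,0,0],[0.258,0.0335,0,0,0,0],[0.258,0.0335,0,0,0,0]]]'

```text
time_s: 30.27
position: [0.4424, -0.0079, 0.179]
tcp_rot: [[-0.006, 1.0, -0.001], [1.0, 0.006, 0.0], [0.0, -0.001, -1.0]]
force: [0.3, -0.5, 0.4]
opening: 0.691
grasp_force: 0.0
```

Call:
play_rows --motion '[[[0,0,0.035,0,0,0],[0,0,0.07,0,0,0],[0,0,0.105,0,0,0],[0,0,0.1265,0,0,0],[0,0,0.1265,0,0,0],[0,0,0.1265,0,0,0],[0,0,0.1265,0,0,0]]]'

```text
time_s: 30.85
position: [0.4437, -0.0118, 0.0533]
tcp_rot: [[0.001, 1.0, 0.001], [1.0, -0.001, -0.001], [-0.001, 0.001, -1.0]]
force: [0.1, 0.3, 0.5]
opening: 0.689
grasp_force: 0.0
```

Call:
play_rows --motion '[[[0,0,0,0,0,0],[0,0,0,0,0,0],[0,0,0,0,0,0],[0,0,0,0,0,0],[0,0,0,0,0,0],[0,0,0,0,0,0],[0,0,0,0,0,0],[0,0,0,0,0,0]]]' --fingers 0

```text
time_s: 31.52
position: [0.4432, -0.0106, 0.0528]
tcp_rot: [[-0.001, 1.0, 0.001], [1.0, 0.001, -0.0], [-0.0, 0.001, -1.0]]
force: [0.1, 0.4, 3.6]
opening: 0.259
grasp_force: 29.4
```

Call:
play_rows --motion '[[[0,0,-0.02,0,0,0],[0,0,-0.05,0,0,0],[0,0,-0.08,0,0,0],[0,0,-0.106,0,0,0],[0,0,-0.106,0,0,0],[0,0,-0.106,0,0,0]]]'

```text
time_s: 32.02
position: [0.4436, -0.0108, 0.1595]
tcp_rot: [[-0.001, 1.0, 0.003], [1.0, 0.001, -0.001], [-0.001, 0.003, -1.0]]
force: [0.5, -0.0, -0.8]
opening: 0.252
grasp_force: 29.7
```

Call:
play_rows --motion '[[[-0.272,-0.032,0,0,0,0],[-0.272,-0.032,0,0,0,0],[-0.272,-0.032,0,0,0,0],[-0.272,-0.032,0,0,0,0],[-0.272,-0.032,0,0,0,0],[-0.272,-0.032,0,0,0,0],[-0.272,-0.032,0,0,0,0],[-0.272,-0.032,0,0,0,0]]]'

```text
time_s: 32.68
position: [0.411, -0.2884, 0.1569]
tcp_rot: [[0.005, 1.0, 0.001], [1.0, -0.005, -0.002], [-0.002, 0.001, -1.0]]
force: [0.7, -0.2, -0.2]
opening: 0.253
grasp_force: 29.8
```

Call:
play_rows --motion '[[[0,0,0,0,0,0],[0,0,0.035,0,0,0],[0,0,0.07,0,0,0],[0,0,0.09,0,0,0],[0,0,0.0995,0,0,0],[0,0,0.0995,0,0,0],[0,0,0.0995,0,0,0],[0,0,0.0995,0,0,0]]]'

```text
time_s: 33.35
position: [0.4111, -0.2814, 0.0588]
tcp_rot: [[-0.002, 1.0, -0.001], [1.0, 0.002, 0.001], [0.001, -0.001, -1.0]]
force: [0.3, 0.2, -0.5]
opening: 0.25
grasp_force: 30.6
```

Call:
play_rows --motion '[[[0,0,0,0,0,0],[0,0,0,0,0,0],[0,0,0,0,0,0],[0,0,0,0,0,0],[0,0,0,0,0,0],[0,0,0,0,0,0]]]' --fingers 0.06

```text
time_s: 33.85
position: [0.4112, -0.2828, 0.0592]
tcp_rot: [[-0.001, 1.0, 0.0], [1.0, 0.001, -0.0], [-0.0, 0.0, -1.0]]
force: [0.6, 1.0, 0.4]
opening: 0.616
grasp_force: 0.0
```

Call:
play_rows --motion '[[[0,0,-0.03,0,0,0],[0,0,-0.06,0,0,0],[0,0,-0.1,0,0,0],[0,0,-0.12,0,0,0],[0.04,0,-0.12,0,0,0],[0.08,0,-0.12,0,0,0],[0.08,0,-0.12,0,0,0]]]'

```text
time_s: 34.43
position: [0.4079, -0.1956, 0.1791]
tcp_rot: [[-0.004, 1.0, -0.005], [1.0, 0.004, 0.006], [0.006, -0.005, -1.0]]
force: [0.1, 1.0, -0.4]
opening: 0.687
grasp_force: 0.0
```

Call:
play_rows --motion '[[[0.261,0.0245,0,0,0,0],[0.261,0.0245,0,0,0,0],[0.261,0.0245,0,0,0,0],[0.261,0.0245,0,0,0,0],[0.261,0.0245,0,0,0,0],[0.261,0.0245,0,0,0,0],[0.261,0.0245,0,0,0,0],[0.261,0.0245,0,0,0,0]]]'

```text
time_s: 35.1
position: [0.4348, 0.0613, 0.179]
tcp_rot: [[-0.006, 1.0, -0.0], [1.0, 0.006, 0.001], [0.001, -0.0, -1.0]]
force: [-0.3, -0.9, -0.8]
opening: 0.689
grasp_force: 0.0
```

Call:
play_rows --motion '[[[0,0,0.035,0,0,0],[0,0,0.07,0,0,0],[0,0,0.105,0,0,0],[0,0,0.1265,0,0,0],[0,0,0.1265,0,0,0],[0,0,0.1265,0,0,0],[0,0,0.1265,0,0,0]]]'

```text
time_s: 35.68
position: [0.4361, 0.0576, 0.0533]
tcp_rot: [[0.0, 1.0, 0.001], [1.0, -0.0, -0.0], [-0.0, 0.001, -1.0]]
force: [-0.4, 0.2, 0.7]
opening: 0.69
grasp_force: 0.0
```

Call:
play_rows --motion '[[[0,0,0,0,0,0],[0,0,0,0,0,0],[0,0,0,0,0,0],[0,0,0,0,0,0],[0,0,0,0,0,0],[0,0,0,0,0,0],[0,0,0,0,0,0],[0,0,0,0,0,0]]]' --fingers 0

```text
time_s: 36.35
position: [0.4359, 0.0583, 0.0527]
tcp_rot: [[-0.001, 1.0, 0.001], [1.0, 0.001, -0.0], [-0.0, 0.001, -1.0]]
force: [0.2, 0.6, 2.2]
opening: 0.255
grasp_force: 29.6
```

Call:
play_rows --motion '[[[0,0,-0.02,0,0,0],[0,0,-0.05,0,0,0],[0,0,-0.08,0,0,0],[0,0,-0.106,0,0,0],[0,0,-0.106,0,0,0],[0,0,-0.106,0,0,0]]]'

```text
time_s: 36.85
position: [0.436, 0.0583, 0.1595]
tcp_rot: [[-0.001, 1.0, 0.003], [1.0, 0.001, -0.0], [-0.0, 0.003, -1.0]]
force: [-0.2, -0.4, -0.3]
opening: 0.255
grasp_force: 29.7
```

Call:
play_rows --motion '[[[-0.274,-0.0215,0,0,0,0],[-0.274,-0.0215,0,0,0,0],[-0.274,-0.0215,0,0,0,0],[-0.274,-0.0215,0,0,0,0],[-0.274,-0.0215,0,0,0,0],[-0.274,-0.0215,0,0,0,0],[-0.274,-0.0215,0,0,0,0],[-0.274,-0.0215,0,0,0,0]]]'

```text
time_s: 37.52
position: [0.4144, -0.2212, 0.157]
tcp_rot: [[0.005, 1.0, 0.001], [1.0, -0.005, -0.002], [-0.002, 0.001, -1.0]]
force: [0.7, -1.0, -1.2]
opening: 0.251
grasp_force: 29.8
```

Call:
play_rows --motion '[[[0,0,0,0,0,0],[0,0,0.035,0,0,0],[0,0,0.07,0,0,0],[0,0,0.09,0,0,0],[0,0,0.0995,0,0,0],[0,0,0.0995,0,0,0],[0,0,0.0995,0,0,0],[0,0,0.0995,0,0,0]]]'

```text
time_s: 38.18
position: [0.4138, -0.2144, 0.0589]
tcp_rot: [[-0.002, 1.0, -0.001], [1.0, 0.002, 0.001], [0.001, -0.001, -1.0]]
force: [0.3, 1.0, -0.7]
opening: 0.25
grasp_force: 30.5
```

Call:
play_rows --motion '[[[0,0,0,0,0,0],[0,0,0,0,0,0],[0,0,0,0,0,0],[0,0,0,0,0,0],[0,0,0,0,0,0],[0,0,0,0,0,0]]]' --fingers 0.06

```text
time_s: 38.68
position: [0.4141, -0.2158, 0.0592]
tcp_rot: [[-0.0, 1.0, 0.0], [1.0, 0.0, -0.0], [-0.0, 0.0, -1.0]]
force: [0.2, 0.1, -0.2]
opening: 0.623
grasp_force: 0.0
```

Call:
play_rows --motion '[[[0,0,-0.03,0,0,0],[0,0,-0.06,0,0,0],[0,0,-0.1,0,0,0],[0,0,-0.13,0,0,0],[0.04,0,-0.13,0,0,0],[0.08,0,-0.13,0,0,0],[0.12,0.02,-0.13,0,0,0],[0.16,0.04,-0.13,0,0,0]]]'

```text
time_s: 39.35
position: [0.4503, -0.0596, 0.1895]
tcp_rot: [[0.002, 1.0, -0.0], [1.0, -0.002, 0.0], [0.0, -0.0, -1.0]]
force: [1.7, -1.1, 0.7]
opening: 0.69
grasp_force: 0.0
```

Call:
play_rows --motion '[[[0.15,0,0,0,0,0],[0.15,0,0,0,0,0],[0.15,0,0,0,0,0],[0.15,0,0,0,0,0],[0.15,0,0,0,0,0],[0.15,0,0,0,0,0]]]'

```text
time_s: 39.85
position: [0.4507, 0.09, 0.189]
tcp_rot: [[-0.004, 1.0, -0.0], [1.0, 0.004, -0.0], [-0.0, -0.0, -1.0]]
force: [-1.0, 0.6, 0.6]
opening: 0.691
grasp_force: 0.0
```

Run:
```python
from h import *
d=snap('top');b=snap('scene')['frame'][140:290,190:360];f=d['frame']
H,S,V=[x.astype(int) for x in cv2.split(cv2.cvtColor(f,cv2.COLOR_RGB2HSV))]
def roi(m,u0,u1,v0,v1):
    o=np.zeros(m.shape);o[v0:v1,u0:u1]=m[v0:v1,u0:u1];return o
for n,m,z in[('blk',roi((V<50)*1,317,330,205,218),.075),('red',roi(((H<8)|(H>170))*(S>170)*(V>60)*1,338,356,204,219),.065),('blue',roi(((H>95)&(H<125)&(S>130)&(V>60))*1,362,382,203,219),.09)]:
    p=np.argwhere(m)[:,::-1]; print(n,len(p),px2w(d,p.mean(0),z).round(4))
g=lambda x:cv2.resize(x,(400,350),interpolation=2)
cv2.imwrite('pics/e.png',np.hstack([g(f[165:235,300:380]),g(b)])[...,::-1])
print(bot.read_state()['position'],bot.read_state()['time_s'])
```

```text
blk 23 [ 0.415  -0.2193  0.075 ]
red 55 [ 0.41  -0.287  0.065]
blue 60 [ 0.408  -0.3505  0.09  ]
[0.45116435 0.08833082 0.18904957] 39.95
```

View pics/e.png

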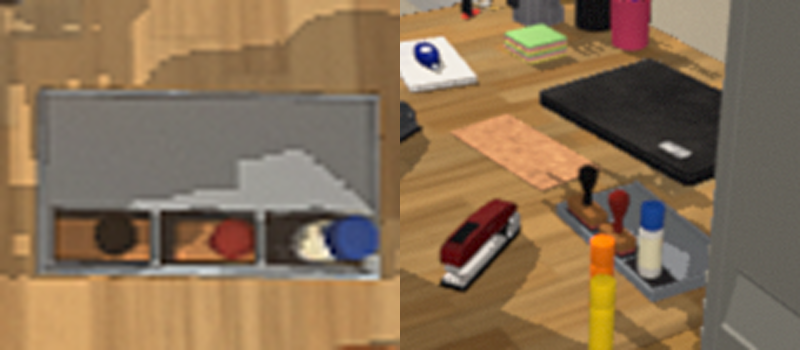

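All three stand upright in their own bays (left crop: black (115,235), red (232,240), blue cap (352,240)), within about 4 mm of where they started. The roller lies on the pad and the arm is clear.

```bash
python3 -c "
from rig import bot
print(bot.hand_in())"
```

```text
the job is handed in; nothing more can be done
None
```

The job is handed in at about 40 s of the 134 s: the roller lies flat and lengthwise in the middle of the note pad, both stamps and the glue stick stand upright in their own bays within about 4 mm of their starts, nothing was knocked over, and no verdict came back.

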